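Put away a stacked pharmacy delivery

TASK

Take the stack of the round jar and three cartons apart and put each one away in the blue tray made for it, the tray whose shape and size fits it closely (the jar in the round dish), standing the same way up as now and flat on the tray's floor. Set each down rather than dropping it, and leave the tape roll and the spray bottle where they are.

Things in the scene. Friction and masses are not known exactly. Their poses are not given: they have to be found in the camera images.
- carton_long: white paper carton with a grey seam on its lid and a grey band round its sides, closed and rigid, 150 long (its x axis), 64 wide (its y axis), 45 high; origin at the centre of its underside, z up. Lowest of the stack, flat on the table; the longest carton. About 0.3 kg. All sizes in mm.
- carton_mid: white paper carton with a grey seam on its lid and a grey band round its sides, closed and rigid, 106 long (its x axis), 58 wide (its y axis), 45 high; origin at the centre of its underside, z up. Second from below, lying roughly centred and lengthwise on the long carton (within about 6 mm and 0.1 rad). About 0.2 kg.
- carton_small: white paper carton with a grey seam on its lid and a grey band round its sides, closed and rigid, 66 long (its x axis), 50 wide (its y axis), 40 high; origin at the centre of its underside, z up. Third from below, lying roughly centred and lengthwise on the middle carton (within about 6 mm and 0.1 rad). About 0.1 kg.
- jar: small round medicine jar of amber glass with a flat aluminium lid, 40 in diameter (straight-sided), 50 high, standing on top of the stack, roughly centred on the small carton. Origin at the centre of its underside, z up. About 0.09 kg.
- tray_long: shallow open plastic tray, blue like the others, fixed to the table: outside 174 by 88 (x by y), inside 168 by 82, walls 3 thick, rim 14 above the table, floor 3 above the table. It fits the long carton with about 9 to spare on every side. Origin at the centre of its underside, on the table; long side along x. Lies anywhere in the work area, turned.
- tray_mid: shallow open plastic tray, blue like the others, fixed to the table: outside 130 by 82 (x by y), inside 124 by 76, walls 3 thick, rim 14 above the table, floor 3 above the table. It fits the middle carton with about 9 to spare on every side. Origin at the centre of its underside, on the table; long side along x. Lies anywhere in the work area, turned.
- tray_small: shallow open plastic tray, blue like the others, fixed to the table: outside 90 by 74 (x by y), inside 84 by 68, walls 3 thick, rim 14 above the table, floor 3 above the table. It fits the small carton with about 9 to spare on every side. Origin at the centre of its underside, on the table; long side along x. Lies anywhere in the work area, turned.
- tray_round: shallow open round plastic dish, blue like the trays, fixed to the table: 64 outside diameter, 58 inside, rim 14 above the table, floor 3 above the table. It fits the jar with about 9 to spare all round. Origin at the centre of its underside, on the table.
- tape_roll: bystander: loose clear roll of packing tape lying flat, 90 in diameter, 35 high; origin at the centre of its underside.
- spray_bottle: bystander: loose white spray bottle with a blue trigger head, standing upright, 62 in diameter, 147 high; origin at the centre of its underside.
There are look-alikes about, which are no part of the job. Leave any orange look-alike of the tray_mid alone.

How it is judged (in metres and radians):
At the end, for the whole second after the job is handed in: Each of the four things is in its own tray: centre within 14 mm of the tray's centre, flat on its floor (underside under 4 mm above it), upright within 0.08 rad, released, at rest; tape roll and spray bottle within 20 mm of their starting places, upright (horizontal distance between carton_long and tray_long below 0.014 m and z of carton_long in the frame of tray_long below 0.007 m and angle between each of carton_long, carton_mid, carton_small, jar's own z axis and vertical below 0.08 rad and linear speed of each of carton_long, carton_mid, carton_small, jar below 0.02 m/s and contact force between each of carton_long, carton_mid, carton_small, jar and the fingers below 0.1 N and horizontal distance between carton_mid and tray_mid below 0.014 m and z of carton_mid in the frame of tray_mid below 0.007 m and horizontal distance between carton_small and tray_small below 0.014 m and z of carton_small in the frame of tray_small below 0.007 m and horizontal distance between jar and tray_round below 0.014 m and z of jar in the frame of tray_round below 0.007 m and distance of each of tape_roll, spray_bottle from where it was at the start of the episode below 0.02 m and angle between each of tape_roll, spray_bottle's own z axis and vertical below 0.1 rad); the robot touches nothing.
It fails at once if a carton or the jar falls or is thrown (moves out of the fingers faster than 0.8 m/s: a drop of more than about 30 mm) ((contact force between carton_long and the fingers below 0.05 N and linear speed of carton_long above 0.8 m/s) or (contact force between carton_mid and the fingers below 0.05 N and linear speed of carton_mid above 0.8 m/s) or (contact force between carton_small and the fingers below 0.05 N and linear speed of carton_small above 0.8 m/s) or (contact force between jar and the fingers below 0.05 N and linear speed of jar above 0.8 m/s)).
It fails at once if the tape roll or the spray bottle is moved by more than 20 mm or tipped ((distance of tape_roll from where it was at the start of the episode above 0.02 m or angle between tape_roll's own z axis and vertical above 0.3 rad) or (distance of spray_bottle from where it was at the start of the episode above 0.02 m or angle between spray_bottle's own z axis and vertical above 0.3 rad)).
It also fails if it takes over 136 s, if anything falls off the work surface, if the arm or the gripper's body presses on something with over 40 N, if the wrist force passes 120 N, or if a joint passes its speed limit or range.

ROBOT

A 6-joint arm with a two-finger parallel gripper is mounted at the origin on the work surface. World frame = base frame: x ahead of the robot, y to its left, z up, the work surface at z = 0. Lengths are in mm, angles in degrees, forces in N, time in s.
With the tool pointing down it reaches from about 250 to 725 mm from the base axis. Payload 9.7 kg.
Tool frame: the origin (TCP) lies at the very end of the fingers, on their centre line; the grasp point (between the pads) lies grip_point_offset behind it (grip_point_offset is the distance from the TCP to the grasp point, in mm); z points along the fingers, y is the line along which they close (so a half turn about z gives the same grasp; the last joint's range is limited). The gripper opens to 85 mm and grips with 20 to 120 N. Pads are 22 mm wide; open, the fingers measure 114 mm over their backs; the gripper's body (76 mm by 85 mm) begins 54 mm behind the grasp point. The pads swing forward as they close: fully open they stand 13 mm farther back than shut.
Start: joints at [72.823, 4.979, 10.078, 95.1, 0, 90], TCP at [162.428, 525.465, 196.884] pointing down, gripper open.
Joint ranges: [-179.16, 179.16], [-48.56, 103.87], [-65.8, 70.77], [-126.05, 130.52], [-82.76, 87.17], [-180, 180]. Speed limits (degrees/s): [127.2, 127.2, 147.25, 180, 180, 180].

INTERFACE

Orientations are given as a 3x3 rotation matrix whose columns are the frame's x, y, z axes.
In Python, from workcell import state, snapshot, hand_in, grip_point_offset gives the robot as it stands. The module is installed in compiled form; this text tells all that it offers.
- The arm moves only by the tool jog_arm, called after "Emit:" as name(argument=value, ...), one argument or row to a line, values as JSON. Schema: {"type":"object","properties":{"ticks":{"type":"object","properties":{"increments":{"type":"array","items":{"type":"array","items":{"type":"number"},"minItems":6,"maxItems":6},"minItems":1,"maxItems":12}},"additionalProperties":false,"required":["increments"]},"finger_gap":{"type":"number"},"grip_force":{"type":"number"},"only":{"type":"string"},"quiet":{"type":"boolean"},"lines":{"type":"string"}},"required":["ticks"],"additionalProperties":false}. ticks is an object whose key "increments" holds a list of rows, 1 to 12 of them, each of 6 numbers: dx, dy, dz in mm, then a rotation vector rx, ry, rz in degrees; each row is the pose to reach, as a shift and turn from the pose commanded when the call began, along the tool's axes at that moment; what a row does not reach only later rows make up. A row lasts 1/10 s, in which the tool goes at most 50 mm and 8.59 degrees, less where a joint would pass 70% of its speed; a pose out of reach is approached as far as the arm can. finger_gap is the finger opening in mm, set as the call begins (left out keeps the last). The fingers move at their own pace and stop on an object; grip_force is the grip in N (left out, the last holds). Time passes only in rows, so rows that do not move let the fingers close. The tool returns the time, the measured TCP pose, the force, the opening and the grip force at its end. only (a regular expression) keeps the lines of the reply that match it, lines (a string "A,B") keeps lines A to B, and quiet returns only ok. Input that does not fit is refused with a message, and nothing moves.
- state(): the state, without advancing time (a new reading comes with each control period).
- snapshot(name): name is "scene" or "top" or "wrist"; returns a dict with "color" (480x640x3 uint8, red, green, blue), "vfov" (degrees; the focal length in pixels is half the picture's height over the tangent of half this angle, whatever the lens; pixels are square), "cx", "cy" (the principal point, pixels), "R" (3x3) and "t" (3): a world point X has camera coordinates R X + t. Camera axes: x right, y down, z forward; pixel columns grow to the right and rows downward; lengths in mm; the calibration is good to about 2 mm. A picture is of the moment at which its call begins. There is no depth.
- hand_in(): hands the job in; it is judged then, once.
The state is a dict: "t": time; "joints": joint angles; "joint_vel": joint speeds; "joint_efforts": joint torques, N m; "tool_pos": TCP position; "eef_rot": TCP orientation; "wrist_force": force on the tool from outside, world axes, zero at the start; "torque": the same for the moment, N m; "grip_width": finger opening in mm; "grip_force": force on a finger pad.
Only numpy, scipy, OpenCV 4.12 (cv2) and the standard library are available. Lean on these libraries where they do the work, as an engineer would, in place of code of your own. Each camera call takes 0.05 s, during which the arm holds its last target. There are 200 camera calls.

## Working session

There is one attempt and no reset: what is moved stays moved. The work goes in short steps, Python scripts to look and compute and a tool call to move; the robot and the scene stay as the last step left them, time stands still between calls to the robot, and variables do not carry over. Pictures are saved under pics/ and viewed, at most 14 in all, crops included, and the job is handed in when it is done.

```bash
mkdir -p pics
```

Run:
```python
from workcell import *
import cv2,json
print(grip_point_offset() if callable(grip_point_offset) else grip_point_offset); print({k:v for k,v in state().items() if k in('t','tool_pos','eef_rot','grip_width')})
for n in('scene','top'):
    s=snapshot(n); cv2.imwrite(f'pics/{n}.png',s['color'][:,:,::-1]); print(n,s['vfov'],s['cx'],s['cy'],s['R'],s['t'])
```

```text
18.700000000000003
{'t': 0.0, 'tool_pos': array([162.35205629, 525.21735419, 196.19742174]), 'eef_rot': array([[-9.55384063e-01,  2.95366109e-01, -3.91343989e-04],
       [ 2.95366368e-01,  9.55383265e-01, -1.23506698e-03],
       [ 9.08656903e-06, -1.29555317e-03, -9.99999161e-01]]), 'grip_width': 85.58149652789403}
scene 47.93616604798579 318.58069839902686 238.9381277215299 [[-0.55203498  0.83379577  0.00648127]
 [ 0.64670783  0.43304947 -0.62788307]
 [-0.52633295 -0.34242193 -0.7782807 ]] [ 432.82294478 -326.36541873 1825.980823  ]
top 43.37246784342601 316.0945790471245 230.86170637589336 [[-0.01709183 -0.99985042  0.0026482 ]
 [-0.99585375  0.0167867  -0.08940651]
 [ 0.08934869 -0.00416534 -0.9959917 ]] [ -78.42904941  668.81390895 1739.35749235]
```

View pics/scene.png

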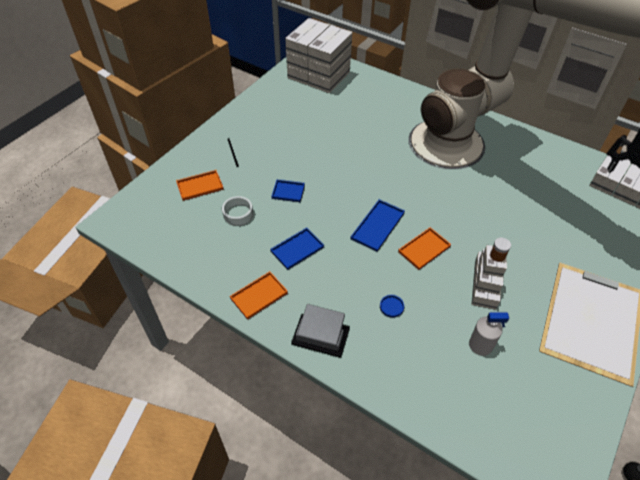

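View pics/top.png

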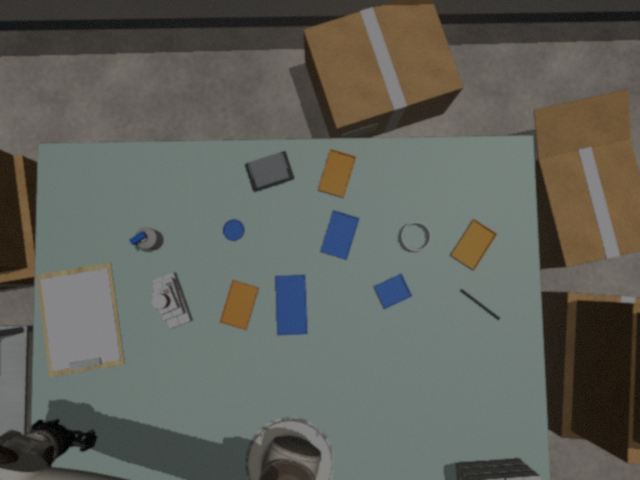

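The scene shows the stack around (490,270) and the blue trays: long at (378,225), mid (297,248), small (289,190), round (392,306). In the top view these are at (291,305), (340,235), (393,291) and (233,230), with the jar at (160,298), the bottle at (148,239) and the tape at (413,237). I'll triangulate the blue trays and look closer at the stack.

Create h.py:
```python
import numpy as np,cv2
from workcell import *
from scipy.optimize import least_squares
def ray(s,p):
    f=240/np.tan(np.radians(s['vfov'])/2); d=s['R'].T@np.array([(p[0]-s['cx'])/f,(p[1]-s['cy'])/f,1]); return -s['R'].T@s['t'],d/np.linalg.norm(d)
def atz(s,p,z):
    c,d=ray(s,p); return c+d*(z-c[2])/d[2]
def proj(s,X):
    f=240/np.tan(np.radians(s['vfov'])/2); q=s['R']@np.asarray(X,float)+s['t']; return np.array([f*q[0]/q[2]+s['cx'],f*q[1]/q[2]+s['cy']])
def tri(sp):
    A=np.zeros((3,3));b=np.zeros(3)
    for s,p in sp:
        c,d=ray(s,p);M=np.eye(3)-np.outer(d,d);A+=M;b+=M@c
    X=np.linalg.solve(A,b); return X,[np.round(np.linalg.norm(proj(s,X)-p),1) for s,p in sp]
def blue(s):
    h=cv2.cvtColor(s['color'],cv2.COLOR_RGB2HSV); m=cv2.inRange(h,(105,150,60),(130,255,255))
    return [c for c in cv2.findContours(m,0,cv2.CHAIN_APPROX_NONE)[0] if cv2.contourArea(c)>150]
def crop(s,u,v,w,h,k,name):
    cv2.imwrite(f'pics/{name}.png',cv2.resize(s['color'][v:v+h,u:u+w,::-1],None,fx=k,fy=k,interpolation=cv2.INTER_CUBIC))
```

Run:
```python
from h import *
np.set_printoptions(precision=1,suppress=True)
S=snapshot('scene');T=snapshot('top')
def cen(c): m=cv2.moments(c); return np.array([m['m10'],m['m01']])/m['m00']
bs=[cen(c) for c in blue(S)]
for c in blue(T):
    X=min((tri([(T,cen(c)),(S,b)]) for b in bs),key=lambda r:sum(r[1]))
    P=np.float32([atz(T,p[0],14)[:2] for p in c]); r=cv2.minAreaRect(P)
    print(cen(c),'tri',X[0],X[1],'rect',np.array(r[0]),np.array(r[1]),r[2])
print('bottle base',atz(T,(148,240),100),'tape',atz(T,(413,237),35), 'jar top',atz(T,(160,299),180))
a=cv2.resize(S['color'][215:365,440:540,::-1],None,fx=4,fy=4,interpolation=2);b=cv2.resize(T['color'][220:370,110:210,::-1],None,fx=4,fy=4,interpolation=2)
cv2.imwrite('pics/st.png',np.hstack([a,b]))
```

```text
[290.9 304.6] tri [453.1 -11.9   5.5] [np.float64(0.1), np.float64(0.1)] rect [454.  -12.6] [164.7  81.7] 1.6580027341842651
[392.  290.9] tri [ 487.9 -309.8    9.3] [np.float64(0.1), np.float64(0.1)] rect [ 488.6 -310.7] [65.1 81.8] 25.289649963378906
[233.  229.7] tri [676.8 157.    8.3] [np.float64(0.2), np.float64(0.2)] rect [677.1 155.9] [52.8 52.1] 44.299476623535156
[339.2 234.9] tri [ 656.6 -158.7    7.2] [np.float64(0.2), np.float64(0.2)] rect [ 656.7 -158.1] [ 73.5 121.5] 72.09326934814453
bottle base [643.3 383.2 100. ] tape [ 644.2 -372.6   35. ] jar top [479.4 328.1 180. ]
```

View pics/st.png

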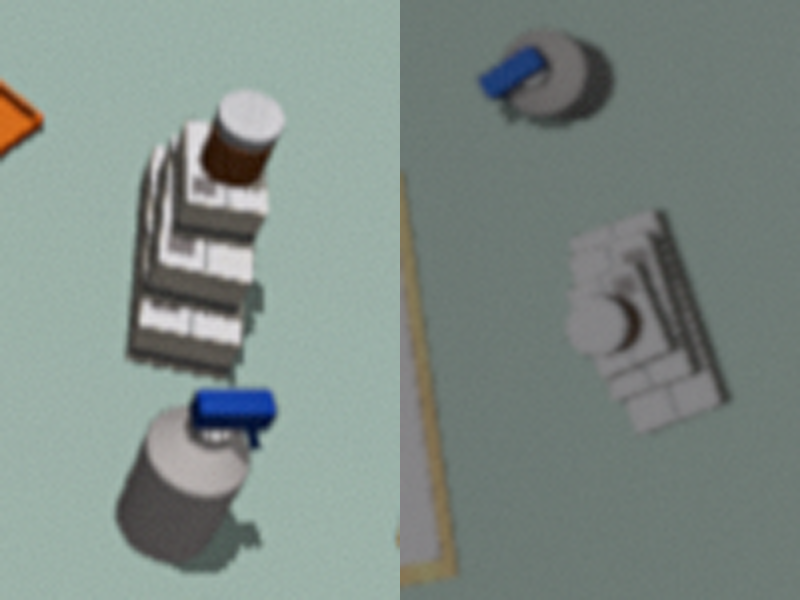

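The lid centre is at scene (502.6,245) and top (160.5,300.5). The carton long side runs from (175,273) to (192,320) in the top view, a yaw of about 20°.

Add to h.py:
```python
from scipy.spatial.transform import Rotation as Ro
np.set_printoptions(precision=1,suppress=True)
def go(x,y,z,line):
    """row needed from present pose; line = angle of tool x in world (tool down)"""
    s=state();R=np.array(s['eef_rot']);a=np.radians(line)
    G=np.array([[np.cos(a),np.sin(a),0],[np.sin(a),-np.cos(a),0],[0,0,-1]])
    print('row',R.T@(np.array([x,y,z])-s['tool_pos']),Ro.from_matrix(R.T@G).as_rotvec(degrees=True),'from',s['tool_pos'],'t',s['t'],'j',s['joints'])
```

Run:
```python
from h import *
S=snapshot('scene');T=snapshot('top')
print('lid',tri([(S,(502.6,245)),(T,(160.5,300.5))]))
# lower-right long lid corner (front-left end)
go(390,305,290,200)
```

```text
lid (array([474.1, 331.8, 173.8]), [np.float64(1.5), np.float64(1.4)])
row [-282.5 -143.4  -93.3] [ -0.   -0.  -37.2] from [162.4 525.4 196.6] t 0.3 j [72.8  5.  10.1 95.1  0.  90. ]
```

Emit:
jog_arm(
  ticks={"increments": [[-40,-20,-50,0,0,-7],[-80,-40,-90,0,0,-15],[-120,-60,-95,0,0,-22],[-160,-80,-95,0,0,-30],[-200,-100,-95,0,0,-37],[-240,-120,-95,0,0,-37],[-280,-143,-95,0,0,-37],[-280,-143,-95,0,0,-37],[-280,-143,-95,0,0,-37],[-280,-143,-95,0,0,-37]]},
  finger_gap=85,
  grip_force=40,
)

```text
t: 1.3
tool_pos: [387.3, 306.7, 291.9]
eef_rot: [[-0.941, -0.339, -0.0], [-0.339, 0.941, 0.0], [0.0, 0.0, -1.0]]
wrist_force: [-1.3, 1.2, -0.1]
grip_width: 84.9
grip_force: 0.0
```

Run:
```python
from h import *
s=snapshot('wrist');cv2.imwrite('pics/w1.png',s['color'][:,:,::-1]);print(s['R'],s['t'],-s['R'].T@s['t'],s['vfov'])
```

```text
[[-0.3  0.9  0. ]
 [ 0.9  0.3  0.3]
 [ 0.3  0.1 -1. ]] [-158.3 -514.2  336.3] [318.6 283.3 469.9] 69.38940660750109
```

View pics/w1.png

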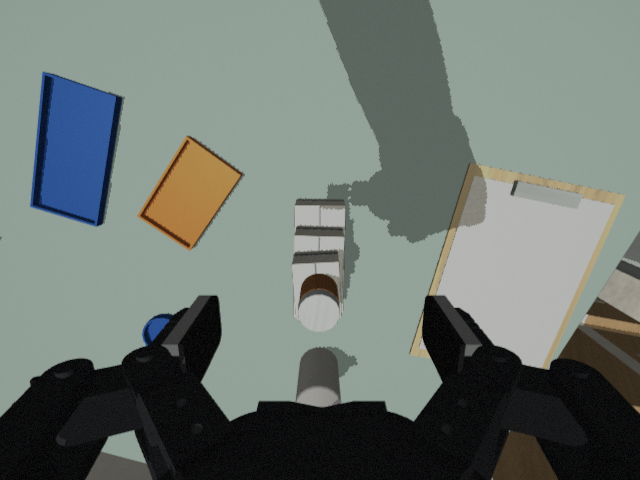

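The wrist view shows the stack end-on: lid centre about (319,310), and front edges of the cartons' lids at rows 257, 231 and 202. I'll take a second view with a shift, then crop both.

Run:
```python
from h import *
import pickle
s=snapshot('wrist');pickle.dump(s,open('a.pkl','wb'));crop(s,270,185,100,155,3.8,'a')
```

Emit:
jog_arm(
  ticks={"increments": [[40,30,0,0,0,0],[80,60,0,0,0,0],[100,90,0,0,0,0],[100,100,0,0,0,0],[100,100,0,0,0,0],[100,100,0,0,0,0]]},
)

```text
t: 2.0
tool_pos: [259.7, 366.5, 291.7]
eef_rot: [[-0.94, -0.341, -0.0], [-0.341, 0.94, -0.001], [0.0, -0.001, -1.0]]
wrist_force: [0.4, 0.6, -0.7]
grip_width: 84.8
grip_force: 0.0
```

Run:
```python
from h import *
import pickle
s=snapshot('wrist');pickle.dump(s,open('b.pkl','wb'))
a=pickle.load(open('a.pkl','rb'))
for X in[(474,332,180),(455,325,45)]:print(proj(a,X),proj(s,X))
u,v=proj(s,(460,326,110)).astype(int);u-=60;v-=85
print(u,v)
A=cv2.resize(a['color'][185:340,270:370,::-1],None,fx=3.8,fy=3.8,interpolation=2);B=cv2.resize(s['color'][v:v+155,u:u+110,::-1],None,fx=3.8,fy=3.8,interpolation=2)
cv2.imwrite('pics/ab.png',np.hstack([A,B]))
```

```text
[313.1 313.7] [216.1 401.1]
[315.3 247.3] [243.4 316. ]
171 262
```

View pics/ab.png

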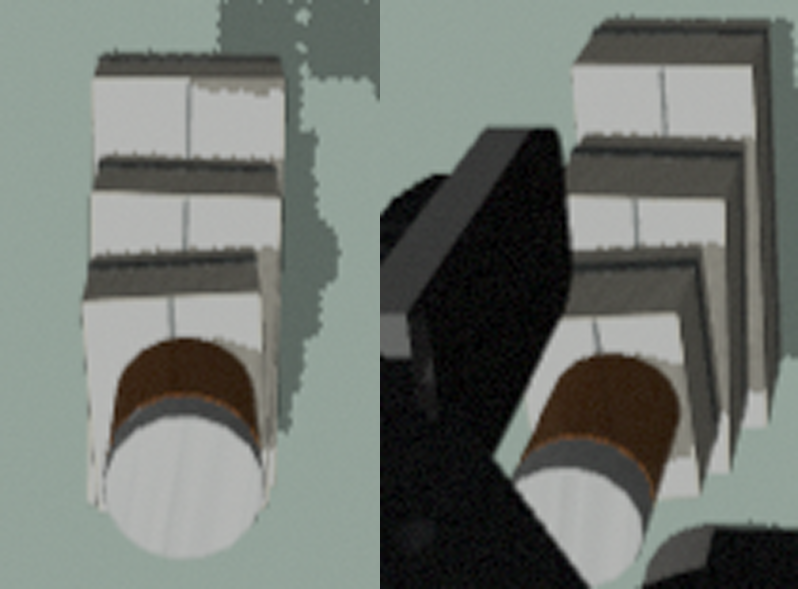

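Per-carton lid corners, read from the crops (crop coordinates): long A (92,77),(284,77), B (573,65),(752,66), rear right (769,425). Mid A (95,193),(281,198), B (726,198), rear (729,472). Small A (83,299),(262,293), B (678,316), rear (700,495). Jar lid centre A (183.5,485), B about (577,526).

Run:
```python
from h import *
import pickle
a=pickle.load(open('a.pkl','rb'));b=pickle.load(open('b.pkl','rb'))
pa=lambda x,y:(a,np.array([270+(x+.5)/3.8-.5,185+(y+.5)/3.8-.5]))
pb=lambda x,y:(b,np.array([171+(x-380+.5)/3.8-.5,262+(y+.5)/3.8-.5]))
# camera sees front(near base) end = -x end; image left = +y
D={'long':(150,64,[(pa(92,77),-1,1),(pa(284,77),-1,-1),(pb(573,65),-1,1),(pb(752,66),-1,-1),(pb(769,425),1,-1)]),
'mid':(106,58,[(pa(95,193),-1,1),(pa(281,198),-1,-1),(pb(726,198),-1,-1),(pb(729,472),1,-1)]),
'small':(66,50,[(pa(83,299),-1,1),(pa(262,293),-1,-1),(pb(678,316),-1,-1),(pb(700,495),1,-1)])}
for n,(L,W,O) in D.items():
    def f(p):
        c,s=np.cos(p[3]),np.sin(p[3]);r=[]
        for (q,uv),i,j in O:
            dx,dy=i*L/2,j*W/2; r+=list(proj(q,(p[0]+c*dx-s*dy,p[1]+s*dx+c*dy,p[2]))-uv)
        return r
    r=least_squares(f,[460,325,90,.35]);print(n,r.x[:3],np.degrees(r.x[3]),np.abs(r.fun).max())
print('jar',tri([pa(183.5,485),pb(577,526)]), atz(*pa(183.5,485),180))
go(470,330,290,200)
```

```text
long [484.9 367.3 -39.2] 50.183041824522114 51.83126981061724
mid [517.3 377.8 -33.6] 38.72340399930166 46.99343022017797
small [509.9 367.7  26.6] 60.85935316089647 37.82243514186689
jar (array([473.2, 337. , 176.7]), [np.float64(0.8), np.float64(0.8)]) [471.  335.7 180. ]
row [-185.2 -105.3    1.7] [-0.  -0.  -0.2] from [260.1 366.2 291.7] t 2.05 j [ 54.6  -5.4  10.5 106.   -0.   34.8]
```

Run:
```python
from h import *
import pickle
a=pickle.load(open('a.pkl','rb'));b=pickle.load(open('b.pkl','rb'))
pa=lambda x,y:(a,np.array([270+(x+.5)/3.8-.5,185+(y+.5)/3.8-.5]))
pb=lambda x,y:(b,np.array([171+(x-380+.5)/3.8-.5,262+(y+.5)/3.8-.5]))
D={'long':(150,64,[(pa(92,77),-1,-1),(pa(284,77),-1,1),(pb(573,65),-1,-1),(pb(752,66),-1,1),(pb(769,425),1,1)]),
'mid':(106,58,[(pa(95,193),-1,-1),(pa(281,198),-1,1),(pb(726,198),-1,1),(pb(729,472),1,1)]),
'small':(66,50,[(pa(83,299),-1,-1),(pa(262,293),-1,1),(pb(678,316),-1,1),(pb(700,495),1,1)])}
for n,(L,W,O) in D.items():
    def f(p):
        c,s=np.cos(p[3]),np.sin(p[3]);r=[]
        for (q,uv),i,j in O:
            dx,dy=i*L/2,j*W/2; r+=list(proj(q,(p[0]+c*dx-s*dy,p[1]+s*dx+c*dy,p[2]))-uv)
        return r
    r=least_squares(f,[460,325,90,.35]);print(n,r.x[:3],np.degrees(r.x[3]),np.round(r.fun,1))
go(472,333,220,200)
```

```text
long [472.2 336.5  43. ] 19.77406390172904 [-0.2  0.2  0.4  0.4 -0.5 -0.3  0.4 -0.4  0.   0. ]
mid [477.6 336.2  87.4] 17.601200070470107 [-1.  -0.4  0.4  0.3  0.4  0.3  0.2 -0.2]
small [474.6 334.4 129.3] 22.0104371176819 [-0.5  0.1  0.   0.   0.5 -0.6 -0.   0.6]
row [-188.1 -103.1   71.7] [-0.  -0.  -0.2] from [260.1 366.2 291.7] t 2.05 j [ 54.6  -5.4  10.5 106.   -0.   34.8]
```

Cartons fit to within 1 px, with lid heights of 43, 87 and 129 against 45, 90 and 130 expected. The jar is at (472,335.5). Next I go above the jar.

Emit:
jog_arm(
  ticks={"increments": [[-40,-20,0,0,0,0],[-80,-45,20,0,0,0],[-125,-70,40,0,0,0],[-160,-90,60,0,0,0],[-189,-105,70,0,0,0],[-189,-105,70,0,0,0],[-189,-105,70,0,0,0],[-189,-105,70,0,0,0]]},
)

```text
t: 2.85
tool_pos: [473.0, 331.3, 222.5]
eef_rot: [[-0.941, -0.339, 0.0], [-0.339, 0.941, 0.0], [-0.0, 0.0, -1.0]]
wrist_force: [-0.5, 0.0, 0.5]
grip_width: 85.1
grip_force: 0.0
```

Run:
```python
from h import *
go(472,335.5,148,200)
```

```text
row [-0.4  4.3 74.5] [ 0.   0.  -0.2] from [473.  331.3 222.5] t 2.85 j [35.   9.5 18.  98.4  0.  15.2]
```

Emit:
jog_arm(
  ticks={"increments": [[0,4,20,0,0,0],[0,4,40,0,0,0],[0,4,60,0,0,0],[0,4,74,0,0,0],[0,4,74,0,0,0],[0,4,74,0,0,0]]},
)

```text
t: 3.45
tool_pos: [471.4, 335.7, 149.2]
eef_rot: [[-0.94, -0.34, 0.001], [-0.34, 0.94, 0.001], [-0.001, 0.0, -1.0]]
wrist_force: [0.9, -0.4, 0.7]
grip_width: 85.2
grip_force: 0.0
```

Emit:
jog_arm(
  ticks={"increments": [[0,0,0,0,0,0],[0,0,0,0,0,0],[0,0,0,0,0,0],[0,0,0,0,0,0],[0,0,0,0,0,0],[0,0,0,0,0,0],[0,0,0,0,0,0],[0,0,0,0,0,0]]},
  finger_gap=34,
  grip_force=30,
)

```text
t: 4.25
tool_pos: [471.8, 335.4, 147.9]
eef_rot: [[-0.941, -0.339, -0.0], [-0.339, 0.941, -0.0], [0.0, -0.0, -1.0]]
wrist_force: [0.5, -0.7, 0.2]
grip_width: 33.6
grip_force: 0.0
```

Run:
```python
from h import *
s=snapshot('wrist');crop(s,170,150,300,300,2,'j1')
go(677,157,148,200)
```

```text
row [-132.6 -237.4   -0.1] [-0.  -0.  -0.2] from [471.8 335.4 147.9] t 4.3 j [35.4  8.2  8.2 90.   0.  15.6]
```

View pics/j1.png

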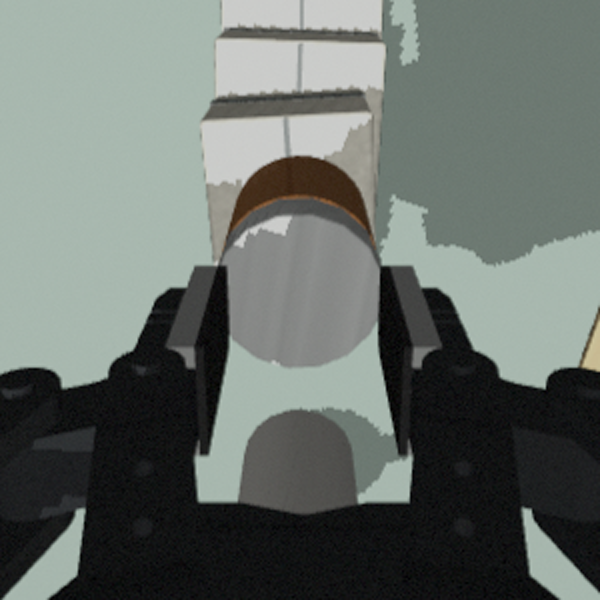

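The pads read 33.6 mm with no force, and the lid centre is at full-frame (321,291), apparently on the camera side of the pads. I'll compare it with the projected grip point.

Run:
```python
from h import *
s=snapshot('wrist');st=state();p=st['tool_pos'];R=np.array(st['eef_rot'])
print(p,st['grip_width'])
for z in (148,165,180):print(z,proj(s,(p[0],p[1],z)),proj(s,p+R@[11,17,p[2]-z]))
for z in (165,172,180): print(z,'lid at',atz(s,(321.5,291.5),z),'tool',R.T@(atz(s,(321.5,291.5),z)-p))
T=snapshot('top');S=snapshot('scene')
a=cv2.resize(S['color'][200:320,430:560,::-1],None,fx=4,fy=4,interpolation=2);cv2.imwrite('pics/c1.png',a)
```

```text
[471.8 335.4 147.9] 34.27630653816271
148 [318.7 269.4] [350.  250.6]
165 [318.4 282.2] [352.7 261.8]
180 [318.2 295.7] [355.6 273.7]
165 lid at [476.1 338.6 165. ] tool [ -5.1   1.5 -17.1]
172 lid at [472.9 337.4 172. ] tool [ -1.7   1.5 -24.1]
180 lid at [469.3 336.1 180. ] tool [  2.1   1.5 -32.1]
```

View pics/c1.png

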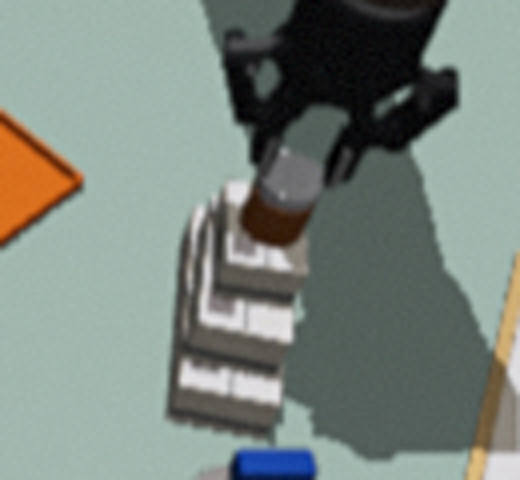

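Run:
```python
from h import *
S=snapshot('scene');s=snapshot('wrist');st=state();p=st['tool_pos'];R=np.array(st['eef_rot'])
for z in (148,165,180,195):
    P=lambda x,y:p+R@[x,y,p[2]-z]
    print(z,'scene',[proj(S,P(x,y)) for x,y in((-11,-17),(-11,17),(11,17))],'wrist',[proj(s,P(x,y)) for x,y in((11,-17),(11,17),(-11,17))])
crop(s,210,210,220,160,3.6,'j2');print(S['cx'],-S['R'].T@S['t'],-s['R'].T@s['t'])
```

```text
148 scene [array([492.9, 253.5]), array([506.9, 256.1]), array([507.1, 249.3])] wrist [array([287.4, 250.5]), array([350. , 250.5]), array([349.1, 287.6])]
165 scene [array([494.7, 249.3]), array([508.8, 251.9]), array([509. , 245.1])] wrist [array([284.1, 261.7]), array([352.8, 261.8]), array([351.6, 301.9])]
180 scene [array([496.3, 245.5]), array([510.6, 248.2]), array([510.7, 241.3])] wrist [array([280.8, 273.6]), array([355.7, 273.6]), array([354.3, 316.8])]
195 scene [array([498. , 241.7]), array([512.3, 244.3]), array([512.5, 237.5])] wrist [array([276.7, 287.8]), array([359.1, 287.8]), array([357.5, 334.6])]
318.58069839902686 [1411.1  405.7 1213.4] [403.1 312.  325.8]
```

View pics/j2.png

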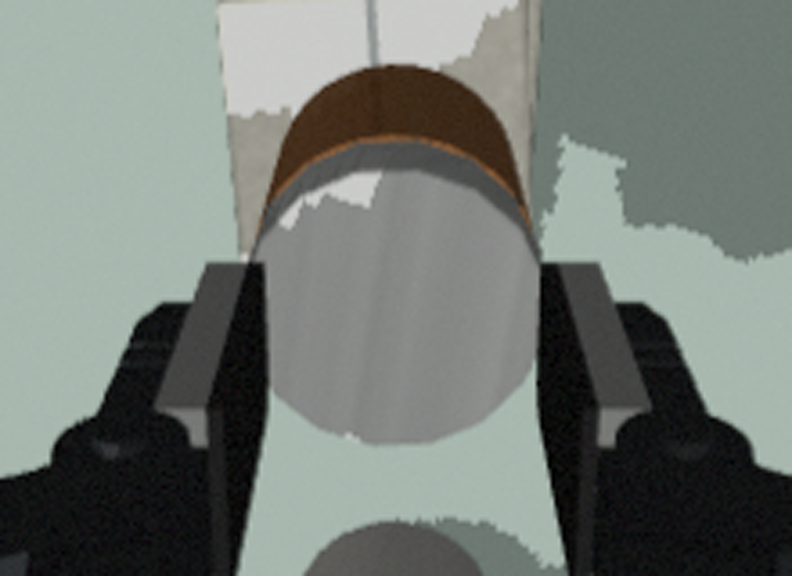

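The pads' tips project to z≈185–190 in both the wrist view (full-frame row 283) and the scene view (about (506,244)). That puts them roughly 38 mm above the reported TCP and just over the lid, so nothing is gripped. I'll open, go 34 mm lower (clear under either reading), and close again.

Emit:
jog_arm(
  ticks={"increments": [[0,0,0,0,0,0],[0,0,0,0,0,0],[0,0,0,0,0,0],[0,0,0,0,0,0],[0,0,0,0,0,0],[0,0,0,0,0,0]]},
  finger_gap=85,
  grip_force=30,
)

```text
t: 5.15
tool_pos: [471.8, 335.4, 147.9]
eef_rot: [[-0.941, -0.339, -0.0], [-0.339, 0.941, -0.0], [0.0, -0.0, -1.0]]
wrist_force: [0.0, -0.6, 0.6]
grip_width: 85.0
grip_force: 0.0
```

Emit:
jog_arm(
  ticks={"increments": [[0,1,10,0,0,0],[0,1,20,0,0,0],[0,1,30,0,0,0],[0,1,34,0,0,0],[0,1,34,0,0,0]]},
)

```text
t: 5.65
tool_pos: [471.0, 336.0, 112.8]
eef_rot: [[-0.941, -0.339, -0.001], [-0.339, 0.941, -0.001], [0.002, -0.0, -1.0]]
wrist_force: [-0.5, 0.0, 0.4]
grip_width: 85.1
grip_force: 0.0
```

Emit:
jog_arm(
  ticks={"increments": [[0,0,0,0,0,0],[0,0,0,0,0,0],[0,0,0,0,0,0],[0,0,0,0,0,0],[0,0,0,0,0,0],[0,0,0,0,0,0],[0,0,0,0,0,0],[0,0,0,0,0,0]]},
  finger_gap=34,
  grip_force=30,
)

```text
t: 6.45
tool_pos: [471.6, 336.5, 114.3]
eef_rot: [[-0.941, -0.339, 0.001], [-0.339, 0.941, 0.0], [-0.001, 0.0, -1.0]]
wrist_force: [0.9, -1.1, 5.2]
grip_width: 39.3
grip_force: 30.5
```

Run:
```python
from h import *
s=snapshot('wrist');S=snapshot('scene')
a=cv2.resize(S['color'][210:320,440:550,::-1],(400,400),interpolation=2);b=cv2.resize(s['color'][180:380,220:420,::-1],(400,400),interpolation=2)
cv2.imwrite('pics/j3.png',np.hstack([a,b]))
```

```text
(no output)
```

View pics/j3.png

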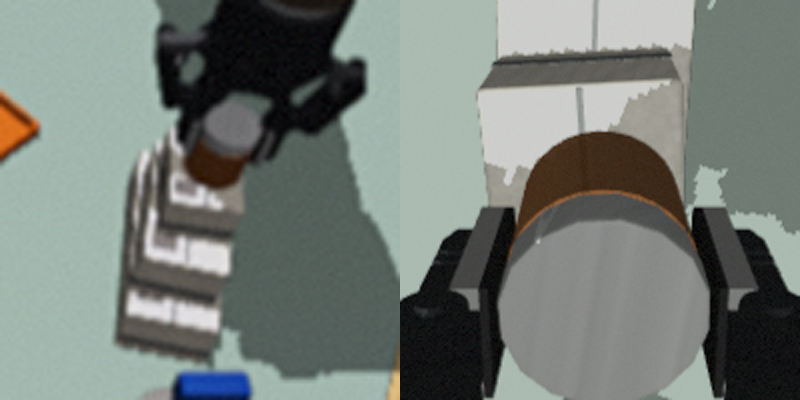

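Gripped at 39.3 mm with 30 N. I'll work out the tip offset and the shift to the dish.

Run:
```python
from h import *
s=snapshot('wrist');st=state();p=st['tool_pos'];R=np.array(st['eef_rot'])
f=240/np.tan(np.radians(s['vfov'])/2);print(f)
dep=f*39.3/(376-277.5)
for u in(277.5,376):
    X=s['R'].T@(np.array([(u-s['cx'])/f,(284-s['cy'])/f,1])*dep-s['t']); print('tip',X,'tool',R.T@(X-p))
go(p[0]+677-472,p[1]+156.5-336,p[2]+20,200)
```

```text
346.6724874378968
tip [463.4 316.4 165.2] tool [ 14.4 -16.1 -51. ]
tip [450.1 353.4 165.3] tool [ 14.5  23.2 -51. ]
row [-132.  -238.4  -19.9] [ 0.   0.  -0.2] from [471.6 336.4 114.3] t 6.6 j [35.5  8.1  4.3 86.2 -0.  15.7]
```

Emit:
jog_arm(
  ticks={"increments": [[0,0,-10,0,0,0],[0,0,-20,0,0,0],[0,0,-25,0,0,0],[0,0,-25,0,0,0]]},
)

```text
t: 7.0
tool_pos: [471.8, 336.6, 140.0]
eef_rot: [[-0.941, -0.339, 0.001], [-0.339, 0.941, 0.001], [-0.001, 0.0, -1.0]]
wrist_force: [-0.2, -0.3, -0.4]
grip_width: 39.1
grip_force: 30.3
```

Emit:
jog_arm(
  ticks={"increments": [[-20,-35,0,0,0,0],[-40,-70,0,0,0,0],[-60,-108,0,0,0,0],[-80,-145,15,0,0,0],[-100,-180,40,0,0,0],[-120,-215,65,0,0,0],[-132,-238,90,0,0,0],[-132,-238,90,0,0,0],[-132,-238,90,0,0,0],[-132,-238,90,0,0,0],[-132,-238,90,0,0,0]]},
)

```text
t: 8.1
tool_pos: [676.4, 158.3, 50.5]
eef_rot: [[-0.94, -0.34, 0.002], [-0.34, 0.94, 0.001], [-0.002, -0.0, -1.0]]
wrist_force: [0.1, 0.4, -1.1]
grip_width: 39.5
grip_force: 30.5
```

Run:
```python
from h import *
s=snapshot('wrist');S=snapshot('scene');T=snapshot('top')
go(677,156.5,20,200)
print(proj(s,(677,156.5,14)))
for q in(T,S,s):
    for c in blue(q): print(np.array(cv2.minAreaRect(c)[0]),cv2.contourArea(c))
a=cv2.resize(S['color'][260:340,350:430,::-1],(400,400),interpolation=2);b=cv2.resize(s['color'][180:380,220:420,::-1],(400,400),interpolation=2)
cv2.imwrite('pics/j4.png',np.hstack([a,b]))
```

```text
row [-0.1 -1.7 30. ] [-0.   0.1 -0.1] from [676.3 158.   50. ] t 8.25 j [13.1 24.6 17.4 82.8  0.  -6.7]
[316.2 247.9]
[392.2 290.9] 562.0
[290.9 304.5] 1470.0
[339.3 234.9] 932.0
[391.5 306.8] 324.0
[296.8 247.7] 1021.0
[376.3 226.4] 969.5
[287.7 190.3] 473.5
[321.8 234.4] 4338.0
```

View pics/j4.png

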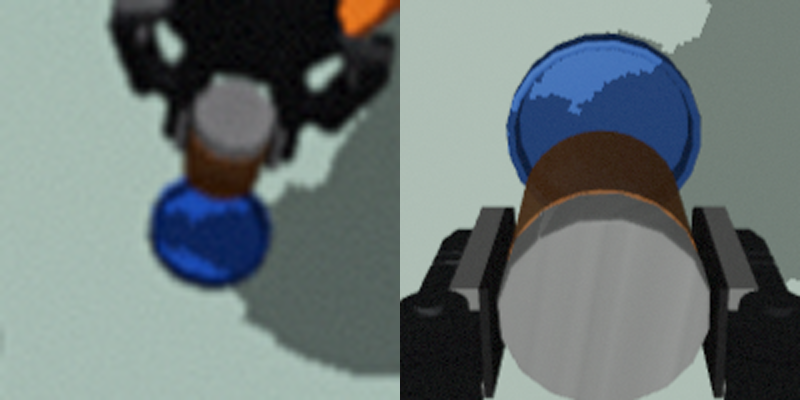

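The jar's lid hangs at (322,~326) full-frame with the dish centred at column 322, so it is laterally aligned. I check the fore-aft position with the dish's near rim (row 197).

Run:
```python
from h import *
s=snapshot('wrist');st=state();p=st['tool_pos'];R=np.array(st['eef_rot'])
X=atz(s,(322,197),14);print('near rim',X,'-> centre',X+R@[-32,0,0],'in tool',R.T@(X-p)-[32,0,0])
a=atz(s,(273.5,243),14);b=atz(s,(370.5,243),14);print(a,b,np.linalg.norm(a-b))
```

```text
near rim [644.  148.3  14. ] -> centre [674.1 159.1  14. ] in tool [ 1.7  2.  35.7]
[683. 129.  14.] [661.6 188.1  14. ] 62.884499983367604
```

Dish at tool (1.7, 2.0), jar at tool (1.5, 1.5): aligned. Lowering.

Emit:
jog_arm(
  ticks={"increments": [[0,0,20,0,0,0],[0,0,40,0,0,0],[0,0,54,0,0,0],[0,0,57,0,0,0],[0,0,59,0,0,0],[0,0,60,0,0,0],[0,0,61,0,0,0],[0,0,61,0,0,0],[0,0,61,0,0,0]]},
)

```text
t: 9.2
tool_pos: [676.6, 157.2, -11.7]
eef_rot: [[-0.941, -0.339, 0.001], [-0.339, 0.941, 0.0], [-0.001, -0.0, -1.0]]
wrist_force: [0.1, -0.4, -1.5]
grip_width: 39.3
grip_force: 30.5
```

Emit:
jog_arm(
  ticks={"increments": [[0,0,0.7,0,0,0],[0,0,1.4,0,0,0],[0,0,1.4,0,0,0],[0,0,1.4,0,0,0]]},
)

```text
t: 9.6
tool_pos: [676.6, 157.3, -12.7]
eef_rot: [[-0.941, -0.339, 0.001], [-0.339, 0.941, 0.0], [-0.001, -0.0, -1.0]]
wrist_force: [-1.8, -1.2, 5.8]
grip_width: 39.3
grip_force: 30.9
```

Contact at 5.8 N. Releasing and retreating upward. I also redo the tip offset with the inner pad edges read properly: 89 px apart at 39.3 mm, row 284.

Emit:
jog_arm(
  ticks={"increments": [[0,0,0,0,0,0],[0,0,0,0,0,0],[0,0,0,0,0,0],[0,0,0,0,0,0],[0,0,0,0,0,0],[0,0,0,0,0,0]]},
  finger_gap=85,
  grip_force=30,
)

```text
t: 10.2
tool_pos: [676.3, 157.2, -13.6]
eef_rot: [[-0.941, -0.339, -0.0], [-0.339, 0.941, -0.0], [0.0, 0.0, -1.0]]
wrist_force: [0.7, -0.3, -0.1]
grip_width: 84.9
grip_force: 0.0
```

Emit:
jog_arm(
  ticks={"increments": [[0,0,-10,0,0,0],[0,0,-30,0,0,0],[0,0,-70,0,0,0],[0,0,-110,0,0,0],[0,0,-150,0,0,0],[0,0,-150,0,0,0],[0,0,-150,0,0,0]]},
)

```text
t: 10.9
tool_pos: [677.0, 157.4, 138.4]
eef_rot: [[-0.941, -0.339, 0.003], [-0.339, 0.941, 0.001], [-0.003, -0.0, -1.0]]
wrist_force: [-0.1, -0.1, -0.5]
grip_width: 85.3
grip_force: 0.0
```

Run:
```python
from h import *
s=snapshot('wrist');st=state();p=st['tool_pos'];R=np.array(st['eef_rot'])
f=346.67
for w,px,v in((39.3,89,284),(34,76.4,282.8),(85,205,297)):
    X=s['R'].T@(np.array([0,(v-s['cy'])/f,1])*f*w/px-s['t']); print(w,'tip in tool',R.T@(X-p))
S=snapshot('scene');T=snapshot('top')
for q in(S,T,s): crop(q,0,0,640,480,1,'x')
print('bluedish T',[np.array(cv2.minAreaRect(c)[0]) for c in blue(T)])
go(474.6,334.4,130,202)
```

```text
39.3 tip in tool [  7.7   1.4 -39.2]
34 tip in tool [  7.7   1.4 -37.9]
85 tip in tool [  6.5   1.4 -49.3]
bluedish T [array([392., 291.]), array([290.8, 304.5]), array([339.3, 234.5])]
row [129.1 235.1   5.4] [ 0.  -0.1 -2.2] from [675.8 157.  135.1] t 11.05 j [13.1 25.1 27.5 92.6 -0.  -6.7]
```

The tip offset is consistent: the tips stand 38–49 mm behind the TCP depending on opening. The small carton is next, at TCP z=66.

Emit:
jog_arm(
  ticks={"increments": [[20,39,0,0,0,-1],[42,78,0,0,0,-2],[64,117,0,0,0,-2],[85,156,0,0,0,-2],[106,195,0,0,0,-2],[129,235,0,0,0,-2],[129,235,20,0,0,-2],[129,235,35,0,0,-2],[129,235,50,0,0,-2],[129,235,66,0,0,-2],[129,235,69,0,0,-2],[129,235,69,0,0,-2]]},
  finger_gap=85,
  grip_force=30,
)

```text
t: 12.25
tool_pos: [475.3, 333.5, 66.4]
eef_rot: [[-0.929, -0.371, -0.002], [-0.371, 0.929, -0.001], [0.002, -0.0, -1.0]]
wrist_force: [0.0, -0.2, 1.3]
grip_width: 85.0
grip_force: 0.0
```

Run:
```python
from h import *
s=snapshot('wrist');crop(s,200,150,240,240,2.4,'k1');go(474.6,334.4,66,202)
```

```text
row [0.8 0.8 1.4] [-0.  -0.  -0.2] from [475.7 333.9  67.4] t 12.3 j [35.1  8.7 -0.2 81.2 -0.  13.3]
```

View pics/k1.png

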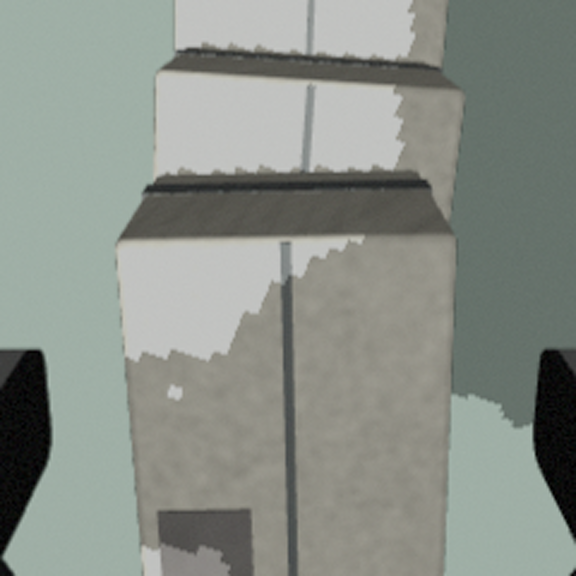

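The small carton's lid lies between the open fingers: front edge at full-frame row 250, columns 249–388, fingers centred at 322. Closing and lifting.

Emit:
jog_arm(
  ticks={"increments": [[0,0,0,0,0,0],[0,0,0,0,0,0],[0,0,0,0,0,0],[0,0,0,0,0,0],[0,0,0,0,0,0],[0,0,0,0,0,0],[0,0,0,0,0,0]]},
  finger_gap=40,
  grip_force=35,
)

```text
t: 13.0
tool_pos: [475.8, 334.7, 68.4]
eef_rot: [[-0.928, -0.372, 0.001], [-0.372, 0.928, 0.001], [-0.002, 0.0, -1.0]]
wrist_force: [2.0, -0.3, 5.7]
grip_width: 49.2
grip_force: 37.4
```

Run:
```python
from h import *
s=snapshot('wrist');st=state();p=st['tool_pos'];R=np.array(st['eef_rot'])
X=atz(s,(319,250),130);print('front edge tool',R.T@(X-p),'-> centre', R.T@(X-p)-[33,0,0])
print(np.linalg.norm(atz(s,(249,250),130)-atz(s,(388,250),130)))
```

```text
front edge tool [ 32.5   0.6 -61.7] -> centre [ -0.5   0.6 -61.7]
49.2604908032508
```

Emit:
jog_arm(
  ticks={"increments": [[0,0,-8,0,0,0],[0,0,-20,0,0,0],[0,0,-50,0,0,0],[0,0,-50,0,0,0],[0,0,-50,0,0,0]]},
)

```text
t: 13.55
tool_pos: [475.6, 334.9, 118.5]
eef_rot: [[-0.928, -0.372, 0.001], [-0.372, 0.928, 0.001], [-0.001, 0.0, -1.0]]
wrist_force: [-0.1, -0.5, -0.8]
grip_width: 49.5
grip_force: 36.7
```

Run:
```python
from h import *
go(488.2,-310,120,115.3)
```

```text
row [ 228.1 -603.3   -2.1] [ 0.1  0.1 86.5] from [475.6 334.9 118.5] t 13.55 j [35.1  8.3  5.1 86.7  0.  13.3]
```

Emit:
jog_arm(
  ticks={"increments": [[16,-43,0,0,0,6],[32,-86,0,0,0,12],[49,-129,0,0,0,19],[65,-172,0,0,0,25],[81,-215,0,0,0,31],[98,-258,0,0,0,37],[114,-301,0,0,0,43],[130,-344,0,0,0,49],[147,-387,0,0,0,56],[163,-430,0,0,0,62],[179,-473,0,0,0,68],[196,-516,0,0,0,74]]},
)

```text
t: 14.75
tool_pos: [484.4, -219.0, 116.6]
eef_rot: [[-0.61, 0.793, -0.001], [0.793, 0.61, 0.001], [0.001, -0.0, -1.0]]
wrist_force: [0.9, 0.7, -0.7]
grip_width: 49.4
grip_force: 37.0
```

Run:
```python
from h import *
go(488.2,-310,60,115.3)
```

```text
row [-74.5 -52.4  56.6] [-0.  -0.1 12.3] from [ 484.4 -219.   116.6] t 14.75 j [-24.3   1.7  -2.3  86.1   0.   28.1]
```

Emit:
jog_arm(
  ticks={"increments": [[-30,-20,0,0,0,6],[-60,-40,0,0,0,12],[-74,-52,20,0,0,12],[-74,-52,40,0,0,12],[-74,-52,57,0,0,12],[-74,-52,57,0,0,12],[-74,-52,57,0,0,12],[-74,-52,57,0,0,12]]},
)

```text
t: 15.55
tool_pos: [489.9, -307.7, 61.5]
eef_rot: [[-0.436, 0.9, 0.001], [0.9, 0.436, -0.001], [-0.001, 0.001, -1.0]]
wrist_force: [0.5, -0.4, -1.0]
grip_width: 49.3
grip_force: 36.8
```

Run:
```python
from h import *
s=snapshot('wrist');S=snapshot('scene');crop(s,120,100,400,300,2,'k2');go(488.2,-310,-18.6,115.3)
p=state()['tool_pos'];R=np.array(state()['eef_rot'])
for c in blue(s): print(cv2.boundingRect(c),cv2.contourArea(c))
# predicted outer corners of tray_small rim
a=np.radians(-64.7);c,si=np.cos(a),np.sin(a)
print([proj(s,(488.2+c*i*45-si*j*37,-310+si*i*45+c*j*37,14)) for i,j in((1,1),(1,-1),(-1,1),(-1,-1))])
```

```text
row [-1.1 -2.6 80.2] [0.  0.1 0.5] from [ 490.  -307.8   61.6] t 15.65 j [-32.1   8.3  -1.3  80.4  -0.   32. ]
(261, 175, 114, 49) 4370.0
(537, 38, 103, 211) 10262.0
[array([367.2, 306.9]), array([264.9, 306. ]), array([374. , 182.2]), array([259.8, 181. ])]
```

View pics/k2.png

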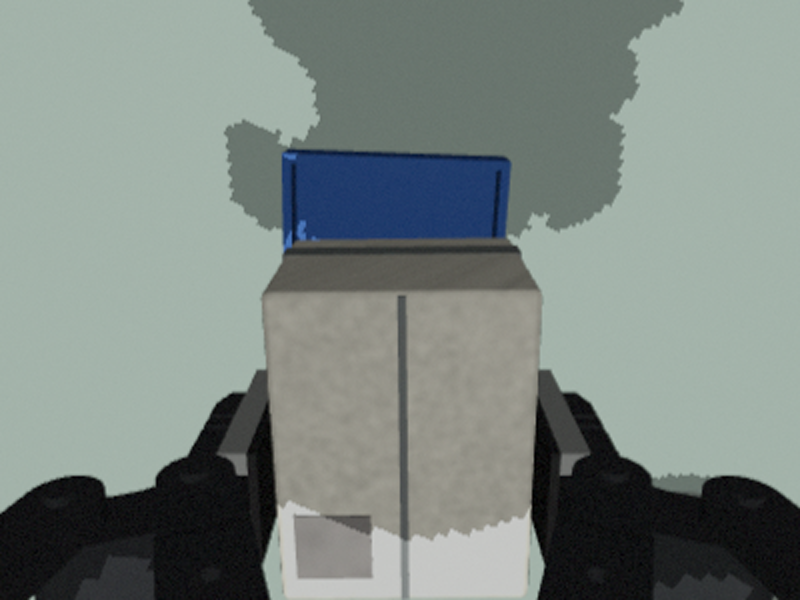

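The near rim of the small tray runs from (261.5,175) to (375,179) full-frame and the carton's lid front edge is at row 246, columns 252–389.

Run:
```python
from h import *
s=snapshot('wrist');st=state();p=st['tool_pos'];R=np.array(st['eef_rot'])
a=atz(s,(261.5,175),14);b=atz(s,(375,179),14)
m=R.T@((a+b)/2-p);d=R.T@(b-a);print('near rim tool',m,'len',np.linalg.norm(d),'yaw',np.degrees(np.arctan2(d[0],d[1])),'tray c',m-[45,0,0])
lz=p[2]-68.4+130
a=atz(s,(252,246),lz);b=atz(s,(389,246),lz);m=R.T@((a+b)/2-p);print('lid edge',m,np.linalg.norm(a-b),'c',m-[33,0,0])
```

```text
near rim tool [46.6 -1.1 47.4] len 73.37080895499413 yaw -1.9565392989163066 tray c [ 1.6 -1.1 47.4]
lid edge [ 35.8   0.6 -61.6] 48.45931939569776 c [  2.8   0.6 -61.6]
```

Emit:
jog_arm(
  ticks={"increments": [[0,-2,20,0,0,1],[0,-2,45,0,0,1],[0,-2,65,0,0,1],[0,-2,73,0,0,1],[0,-2,76,0,0,1],[0,-2,78,0,0,1],[0,-2,78,0,0,1],[0,-2,78,0,0,1]]},
)

```text
t: 16.5
tool_pos: [488.2, -308.9, -16.6]
eef_rot: [[-0.42, 0.908, 0.001], [0.908, 0.42, -0.001], [-0.001, 0.001, -1.0]]
wrist_force: [-0.1, -0.5, -1.2]
grip_width: 49.0
grip_force: 36.9
```

Emit:
jog_arm(
  ticks={"increments": [[0,0,1,0,0,0],[0,0,2,0,0,0],[0,0,2,0,0,0],[0,0,2,0,0,0]]},
)

```text
t: 16.9
tool_pos: [488.0, -308.8, -18.6]
eef_rot: [[-0.42, 0.908, 0.001], [0.908, 0.42, -0.001], [-0.001, 0.001, -1.0]]
wrist_force: [-1.8, 0.9, 6.1]
grip_width: 49.2
grip_force: 37.5
```

Emit:
jog_arm(
  ticks={"increments": [[0,0,0,0,0,0],[0,0,0,0,0,0],[0,0,0,0,0,0],[0,0,0,0,0,0],[0,0,0,0,0,0],[0,0,0,0,0,0]]},
  finger_gap=85,
  grip_force=35,
)

```text
t: 17.5
tool_pos: [487.6, -308.6, -19.6]
eef_rot: [[-0.42, 0.908, -0.0], [0.908, 0.42, 0.0], [0.0, -0.0, -1.0]]
wrist_force: [-0.3, -0.4, -0.3]
grip_width: 85.2
grip_force: 0.0
```

Emit:
jog_arm(
  ticks={"increments": [[0,0,-10,0,0,0],[0,0,-30,0,0,0],[0,0,-70,0,0,0],[0,0,-110,0,0,0],[0,0,-110,0,0,0],[0,0,-110,0,0,0]]},
)

```text
t: 18.1
tool_pos: [488.3, -309.0, 92.2]
eef_rot: [[-0.42, 0.908, 0.002], [0.908, 0.42, -0.002], [-0.002, 0.002, -1.0]]
wrist_force: [0.0, 0.3, -1.0]
grip_width: 84.8
grip_force: 0.0
```

Run:
```python
from h import *
go(477.6,336.2,90,197.6)
```

```text
row [590.1 261.1   1.2] [ -0.    0.2 -82.8] from [ 488.3 -309.    92.2] t 18.1 j [-32.3   7.8   1.6  83.6   0.   32.9]
```

Emit:
jog_arm(
  ticks={"increments": [[44,19,0,0,0,-6],[88,39,0,0,0,-12],[132,58,0,0,0,-18],[176,78,0,0,0,-25],[220,97,0,0,0,-31],[264,117,0,0,0,-37],[308,136,0,0,0,-43],[352,156,0,0,0,-49],[396,175,0,0,0,-55],[440,195,0,0,0,-61],[484,214,0,0,0,-68],[528,234,0,0,0,-74]]},
)

```text
t: 19.3
tool_pos: [477.3, 270.6, 89.4]
eef_rot: [[-0.987, -0.158, -0.001], [-0.158, 0.987, -0.001], [0.001, -0.001, -1.0]]
wrist_force: [1.3, -0.1, 0.4]
grip_width: 85.3
grip_force: 0.0
```

Run:
```python
from h import *
go(477.6,336.2,21,197.6)
```

```text
row [-10.8  64.8  68.4] [-0.  -0.1 -8.5] from [477.3 270.6  89.4] t 19.3 j [29.6  4.1 -2.7 83.3 -0.  20.4]
```

Emit:
jog_arm(
  ticks={"increments": [[-5,30,0,0,0,-4],[-11,65,0,0,0,-8.5],[-11,65,0,0,0,-8.5],[-11,65,20,0,0,-8.5],[-11,65,40,0,0,-8.5],[-11,65,56,0,0,-8.5],[-11,65,65,0,0,-8.5],[-11,65,68,0,0,-8.5],[-11,65,68,0,0,-8.5],[-11,65,68,0,0,-8.5]]},
)

```text
t: 20.3
tool_pos: [479.6, 334.9, 23.3]
eef_rot: [[-0.955, -0.298, 0.001], [-0.298, 0.955, 0.001], [-0.001, 0.0, -1.0]]
wrist_force: [-0.3, -0.6, -0.0]
grip_width: 84.7
grip_force: 0.0
```

Run:
```python
from h import *
s=snapshot('wrist');st=state();p=st['tool_pos'];R=np.array(st['eef_rot']);go(477.6,336.2,21,197.6)
a=cv2.resize(s['color'][100:400,170:470,::-1],(400,400),interpolation=2)
g=cv2.cvtColor(s['color'],cv2.COLOR_RGB2HSV)
# predicted front lid corners & measured brightness profile down the lid's front edge
for n,(x,y,w,L,yaw,z) in {'mid':(477.6,336.2,58,106,17.6,90)}.items():
    c,si=np.cos(np.radians(yaw)),np.sin(np.radians(yaw))
    print([proj(s,(x-c*L/2-si*j*w/2,y-si*L/2+c*j*w/2,z)) for j in(-1,1)])
print(g[190:270:2,300,2])
print(g[300,220:430:5,1],g[300,220:430:5,2])
```

```text
row [1.6 1.8 2.4] [ 0.   0.1 -0.3] from [479.7 335.   23.4] t 20.35 j [34.9  9.8 -3.8 76.3 -0.  17.6]
[array([231.9, 191.2]), array([411.9, 190.4])]
[187 191 191 191 191 191 192 191 191 191 191 192 192 191 191 192 191 191
 191 191 191 191 191 192 191 191 191 192 191 192 191 190 191 190 191 191
 191 191 192 191]
[ 24  24  24  23  17   4   3  20  16   3  19  22   6   3  22  20  21  21
  18  21  13  19  20  22  21  19  20  21  21  21  22  20  20  21  22  24
  22  25  30  28  27 113] [172 171 171 174 119 192 191 139 148 191 149 140 173 190 139 140 135 143
 143 147  81 137 141 140 144 145 140 136 136 132 139 143 138 135 141 138
 140 111 111 110 112  18]
```

The lid is where predicted (columns ~242–405 at row 300). Gripping the mid carton.

Emit:
jog_arm(
  ticks={"increments": [[1,2,2,0,0,0],[1,2,2,0,0,0]]},
)

```text
t: 20.55
tool_pos: [477.6, 336.7, 20.7]
eef_rot: [[-0.955, -0.298, 0.0], [-0.298, 0.955, 0.0], [-0.0, 0.0, -1.0]]
wrist_force: [-0.1, -0.3, -0.8]
grip_width: 85.1
grip_force: 0.0
```

Emit:
jog_arm(
  ticks={"increments": [[0,0,0,0,0,0],[0,0,0,0,0,0],[0,0,0,0,0,0],[0,0,0,0,0,0],[0,0,0,0,0,0],[0,0,0,0,0,0],[0,0,0,0,0,0]]},
  finger_gap=48,
  grip_force=40,
)

```text
t: 21.25
tool_pos: [477.9, 336.5, 20.8]
eef_rot: [[-0.955, -0.298, 0.0], [-0.298, 0.955, 0.0], [-0.001, 0.0, -1.0]]
wrist_force: [0.8, -0.6, 4.8]
grip_width: 57.5
grip_force: 44.5
```

Emit:
jog_arm(
  ticks={"increments": [[0,0,-8,0,0,0],[0,0,-20,0,0,0],[0,0,-40,0,0,0],[0,0,-40,0,0,0],[0,0,-40,0,0,0]]},
)

```text
t: 21.75
tool_pos: [477.9, 336.6, 60.7]
eef_rot: [[-0.955, -0.298, 0.001], [-0.298, 0.955, 0.001], [-0.001, 0.0, -1.0]]
wrist_force: [0.7, -0.1, -2.4]
grip_width: 57.3
grip_force: 43.8
```

Run:
```python
from h import *
go(656.6,-158.4,60,162.1)
```

```text
row [ -23.2 -525.7    0.6] [ 0.   0.  35.2] from [477.9 336.6  60.7] t 21.75 j [35.2  9.1 -0.4 80.4  0.  17.8]
```

Emit:
jog_arm(
  ticks={"increments": [[-2,-45,0,0,0,3],[-4,-90,0,0,0,6],[-6,-135,0,0,0,9],[-8,-180,0,0,0,12],[-10,-225,0,0,0,15],[-12,-270,0,0,0,18],[-14,-315,0,0,0,21],[-16,-360,0,0,0,24],[-18,-405,0,0,0,27],[-20,-450,0,0,0,30],[-22,-490,0,0,0,33],[-23,-526,0,0,0,35]]},
)

```text
t: 22.95
tool_pos: [656.1, -160.8, 58.9]
eef_rot: [[-0.952, 0.306, -0.002], [0.306, 0.952, 0.0], [0.002, -0.0, -1.0]]
wrist_force: [1.5, 0.2, -2.6]
grip_width: 57.4
grip_force: 44.1
```

Emit:
jog_arm(
  ticks={"increments": [[0,0,0,0,0,0],[0,0,0,0,0,0],[0,0,0,0,0,0]]},
)

```text
t: 23.25
tool_pos: [655.7, -158.0, 59.7]
eef_rot: [[-0.953, 0.303, -0.001], [0.303, 0.953, 0.001], [0.001, 0.0, -1.0]]
wrist_force: [-0.6, 0.1, -1.9]
grip_width: 57.4
grip_force: 44.1
```

Run:
```python
from h import *
s=snapshot('wrist');st=state();p=st['tool_pos'];R=np.array(st['eef_rot'])
crop(s,120,100,400,300,2,'k3');go(656.6,-158.4,-21.2,162.1)
for c in blue(s): print(cv2.boundingRect(c),cv2.contourArea(c))
a=np.radians(-17.9);c,si=np.cos(a),np.sin(a)
print([proj(s,(656.6-c*65-si*j*41,-158.4-si*65+c*j*41,14)) for j in(-1,1)])
```

```text
row [-0.9 -0.4 81.2] [ 0.  -0.1  0.3] from [ 655.9 -157.8   60. ] t 23.3 j [-13.5  21.7  14.8  83.2   0.    4.1]
(259, 145, 130, 31) 3541.5
(0, 0, 85, 154) 1812.5
[array([253.8, 147.5]), array([384.8, 148.3])]
```

View pics/k3.png

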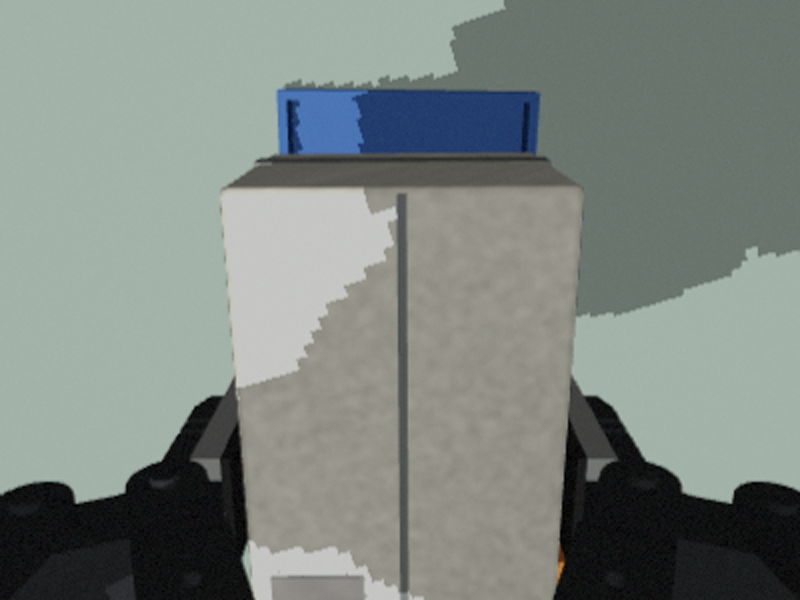

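The mid tray's near rim is (259,145)–(389.5,146) full-frame; the carton's lid front edge is (231.5,194)–(411,194).

Run:
```python
from h import *
s=snapshot('wrist');st=state();p=st['tool_pos'];R=np.array(st['eef_rot'])
a=atz(s,(259,145),14);b=atz(s,(389.5,146),14)
m=R.T@((a+b)/2-p);d=R.T@(b-a);print(np.linalg.norm(d),'tray c',m-[65,0,0])
lz=p[2]-20.8+90
a=atz(s,(231.5,194),lz);b=atz(s,(411,194),lz);m=R.T@((a+b)/2-p);print(np.linalg.norm(a-b),'c',m-[53,0,0])
```

```text
81.66203874115313 tray c [ 0.6  3.2 46.4]
56.60412561623625 c [  1.9   1.4 -69.2]
```

Emit:
jog_arm(
  ticks={"increments": [[-1,1,20,0,0,0],[-1,1,45,0,0,0],[-1,1,65,0,0,0],[-1,1,74,0,0,0],[-1,1,77,0,0,0],[-1,1,79,0,0,0],[-1,1,79,0,0,0],[-1,1,79,0,0,0]]},
)

```text
t: 24.15
tool_pos: [658.1, -158.3, -17.4]
eef_rot: [[-0.953, 0.304, 0.001], [0.304, 0.953, -0.0], [-0.002, 0.0, -1.0]]
wrist_force: [-0.1, -0.2, -1.3]
grip_width: 57.3
grip_force: 44.1
```

Emit:
jog_arm(
  ticks={"increments": [[0,0,1,0,0,0],[0,0,2,0,0,0],[0,0,2,0,0,0],[0,0,2,0,0,0]]},
)

```text
t: 24.55
tool_pos: [657.5, -158.3, -20.6]
eef_rot: [[-0.953, 0.304, -0.0], [0.304, 0.953, 0.0], [0.0, -0.0, -1.0]]
wrist_force: [0.2, -0.2, -1.9]
grip_width: 57.5
grip_force: 44.1
```

Emit:
jog_arm(
  ticks={"increments": [[0,0,0.5,0,0,0],[0,0,1,0,0,0],[0,0,1,0,0,0],[0,0,1,0,0,0]]},
)

```text
t: 24.95
tool_pos: [657.6, -158.3, -21.1]
eef_rot: [[-0.953, 0.304, 0.0], [0.304, 0.953, -0.0], [-0.0, -0.0, -1.0]]
wrist_force: [-2.0, 0.3, 2.4]
grip_width: 57.5
grip_force: 44.5
```

Emit:
jog_arm(
  ticks={"increments": [[0,0,0,0,0,0],[0,0,0,0,0,0],[0,0,0,0,0,0],[0,0,0,0,0,0],[0,0,0,0,0,0],[0,0,0,0,0,0]]},
  finger_gap=85,
  grip_force=40,
)

```text
t: 25.55
tool_pos: [657.5, -158.2, -21.6]
eef_rot: [[-0.953, 0.304, -0.0], [0.304, 0.953, -0.0], [0.0, -0.0, -1.0]]
wrist_force: [1.1, -0.4, -0.2]
grip_width: 84.9
grip_force: 0.0
```

Emit:
jog_arm(
  ticks={"increments": [[0,0,-10,0,0,0],[0,0,-30,0,0,0],[0,0,-70,0,0,0],[0,0,-85,0,0,0],[0,0,-85,0,0,0],[0,0,-85,0,0,0]]},
)

```text
t: 26.15
tool_pos: [657.6, -158.2, 63.3]
eef_rot: [[-0.953, 0.304, 0.0], [0.304, 0.953, -0.0], [-0.0, 0.0, -1.0]]
wrist_force: [0.6, 0.5, 0.5]
grip_width: 85.3
grip_force: 0.0
```

Run:
```python
from h import *
go(472.2,336.5,60,199.8)
```

```text
row [326.9 415.1   3.3] [ -0.    0.  -37.5] from [ 657.6 -158.2   63.3] t 26.15 j [-13.5  21.9  15.4  83.5   0.    4.1]
```

Emit:
jog_arm(
  ticks={"increments": [[27,34,0,0,0,-3],[54,69,0,0,0,-6],[82,104,0,0,0,-9],[109,138,0,0,0,-12],[136,173,0,0,0,-15],[163,208,0,0,0,-19],[190,242,0,0,0,-22],[217,277,0,0,0,-25],[245,312,0,0,0,-28],[272,346,0,0,0,-31],[300,381,0,0,0,-34],[327,415,0,0,0,-37.5]]},
)

```text
t: 27.35
tool_pos: [470.3, 337.6, 61.8]
eef_rot: [[-0.94, -0.341, -0.002], [-0.341, 0.94, -0.001], [0.002, -0.001, -1.0]]
wrist_force: [0.4, -0.1, 1.1]
grip_width: 85.1
grip_force: 0.0
```

Emit:
jog_arm(
  ticks={"increments": [[0,0,0,0,0,0],[0,0,0,0,0,0],[0,0,20,0,0,0],[0,0,40,0,0,0],[0,0,40,0,0,0]]},
)

```text
t: 27.85
tool_pos: [470.8, 334.0, 20.0]
eef_rot: [[-0.941, -0.337, -0.004], [-0.337, 0.941, -0.003], [0.005, -0.002, -1.0]]
wrist_force: [0.4, -0.8, 0.2]
grip_width: 85.0
grip_force: 0.0
```

Run:
```python
from h import *
go(472.2,336.5,-25,199.8)
```

```text
row [-2.4  2.  45. ] [-0.1 -0.3 -0.1] from [470.8 334.   20. ] t 27.85 j [35.4  9.3 -4.8 76.3 -0.  15.7]
```

Emit:
jog_arm(
  ticks={"increments": [[-2,2,15,0,0,0],[-2,2,30,0,0,0],[-2,2,42,0,0,0],[-2,2,45,0,0,0],[-2,2,45,0,0,0]]},
)

```text
t: 28.35
tool_pos: [472.8, 338.8, -22.2]
eef_rot: [[-0.941, -0.339, -0.001], [-0.339, 0.941, -0.001], [0.001, -0.0, -1.0]]
wrist_force: [0.5, 0.2, 0.2]
grip_width: 84.7
grip_force: 0.0
```

Emit:
jog_arm(
  ticks={"increments": [[0,0,0,0,0,0],[0,0,0,0,0,0],[0,0,0,0,0,0],[0,0,0,0,0,0],[0,0,0,0,0,0],[0,0,0,0,0,0],[0,0,0,0,0,0]]},
  finger_gap=54,
  grip_force=50,
)

```text
t: 29.05
tool_pos: [474.0, 339.2, -20.3]
eef_rot: [[-0.941, -0.339, 0.002], [-0.339, 0.941, 0.0], [-0.002, -0.0, -1.0]]
wrist_force: [1.2, -3.3, 5.9]
grip_width: 63.3
grip_force: 57.9
```

Emit:
jog_arm(
  ticks={"increments": [[0,0,-8,0,0,0],[0,0,-30,0,0,0],[0,0,-60,0,0,0],[0,0,-60,0,0,0],[0,0,-60,0,0,0]]},
)

```text
t: 29.55
tool_pos: [473.3, 339.3, 38.4]
eef_rot: [[-0.941, -0.339, 0.0], [-0.339, 0.941, 0.001], [-0.001, 0.0, -1.0]]
wrist_force: [-0.1, 0.1, -4.4]
grip_width: 63.0
grip_force: 56.8
```

Run:
```python
from h import *
go(455.5,-12.2,40,181.7)
```

```text
row [ 136.  -324.6   -1.8] [ 0.   0.  18.1] from [473.3 339.3  38.4] t 29.55 j [35.6  9.2 -2.8 78.   0.  15.8]
```

Emit:
jog_arm(
  ticks={"increments": [[14,-33,0,0,0,2],[28,-66,0,0,0,4],[42,-100,0,0,0,6],[56,-133,0,0,0,8],[70,-167,0,0,0,10],[84,-200,0,0,0,12],[98,-234,0,0,0,14],[112,-267,0,0,0,16],[125,-298,0,0,0,18],[136,-324,0,0,0,18],[136,-324,0,0,0,18],[136,-324,0,0,0,18]]},
)

```text
t: 30.75
tool_pos: [454.2, -12.2, 37.0]
eef_rot: [[-1.0, -0.03, -0.002], [-0.03, 1.0, 0.0], [0.002, 0.0, -1.0]]
wrist_force: [-0.6, -0.7, -4.7]
grip_width: 62.9
grip_force: 57.4
```

Run:
```python
from h import *
s=snapshot('wrist');st=state();p=st['tool_pos'];R=np.array(st['eef_rot'])
go(455.5,-12.2,-17.3,181.7)
for c in blue(s):
    if cv2.contourArea(c)>1500: print(cv2.boundingRect(c),cv2.approxPolyDP(c,4,True)[:,0].tolist())
a=np.radians(1.7);c,si=np.cos(a),np.sin(a)
print([proj(s,(453.5-c*87-si*j*44,-12.2-si*87+c*j*44,14)) for j in(-1,1)])
crop(s,120,60,400,300,2,'k4')
```

```text
row [-1.2 -0.6 54.6] [ 0.  -0.1  0.1] from [454.4 -11.7  37.3] t 30.8 j [ -1.5  -8.1 -20.4  77.8   0.   -3.3]
[array([237.8, 103.8]), array([399.6, 104. ])]
```

View pics/k4.png

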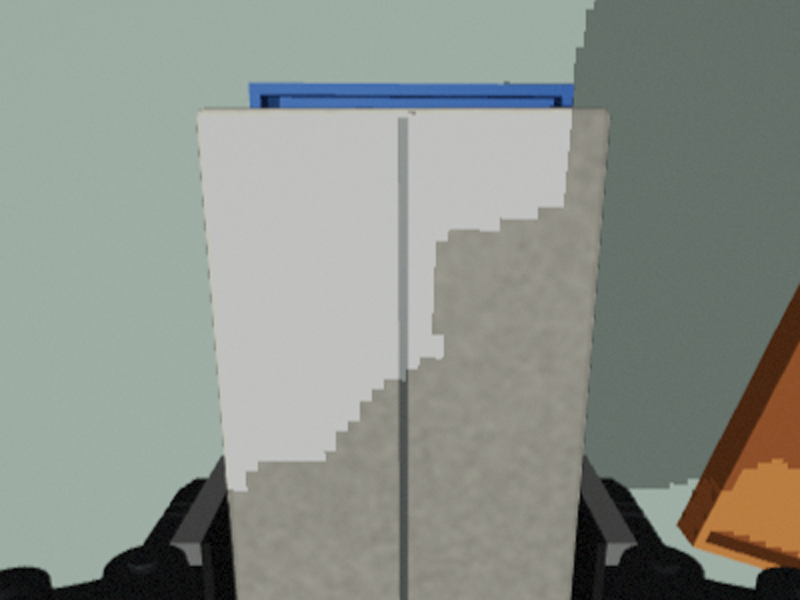

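The long tray's near rim is (244.5,101.5)–(407,102) full-frame; the carton's lid edge is (219,114.5)–(424,115.5), parallel to it.

Run:
```python
from h import *
s=snapshot('wrist');st=state();p=st['tool_pos'];R=np.array(st['eef_rot'])
a=atz(s,(244.5,101.5),14);b=atz(s,(407,102),14)
m=R.T@((a+b)/2-p);print(np.linalg.norm(b-a),'tray c',m-[87,0,0])
lz=p[2]+20.3+45
a=atz(s,(219,114.5),lz);b=atz(s,(424,115.5),lz);m=R.T@((a+b)/2-p);print(np.linalg.norm(a-b),'c',m-[75,0,0])
```

```text
88.30610274957603 tray c [ 2.   3.7 23.7]
62.895044738721005 c [  3.2   1.3 -65.2]
```

Emit:
jog_arm(
  ticks={"increments": [[-1,1,20,0,0,0],[-1,1,40,0,0,0],[-1,1,48,0,0,0],[-1,1,51,0,0,0],[-1,1,52,0,0,0],[-1,1,52,0,0,0],[-1,1,52,0,0,0]]},
)

```text
t: 31.55
tool_pos: [456.7, -10.8, -12.7]
eef_rot: [[-0.999, -0.032, 0.001], [-0.032, 0.999, -0.0], [-0.001, -0.0, -1.0]]
wrist_force: [-0.3, 0.1, -4.1]
grip_width: 62.8
grip_force: 57.3
```

Emit:
jog_arm(
  ticks={"increments": [[0,0,1,0,0,0],[0,0,2,0,0,0],[0,0,2,0,0,0],[0,0,2,0,0,0]]},
)

```text
t: 31.95
tool_pos: [456.1, -10.9, -15.5]
eef_rot: [[-0.999, -0.032, -0.0], [-0.032, 0.999, 0.0], [0.0, 0.0, -1.0]]
wrist_force: [-0.3, 0.1, -4.1]
grip_width: 63.3
grip_force: 57.3
```

Emit:
jog_arm(
  ticks={"increments": [[0,0,1,0,0,0],[0,0,1.7,0,0,0],[0,0,1.7,0,0,0],[0,0,1.7,0,0,0]]},
)

```text
t: 32.35
tool_pos: [456.1, -10.9, -17.2]
eef_rot: [[-0.999, -0.032, -0.0], [-0.032, 0.999, -0.0], [0.0, -0.0, -1.0]]
wrist_force: [-0.4, 0.1, -3.8]
grip_width: 63.1
grip_force: 57.5
```

Emit:
jog_arm(
  ticks={"increments": [[0,0,0.7,0,0,0],[0,0,1.2,0,0,0],[0,0,1.2,0,0,0],[0,0,1.2,0,0,0]]},
)

```text
t: 32.75
tool_pos: [456.2, -10.9, -17.3]
eef_rot: [[-0.999, -0.032, 0.001], [-0.032, 0.999, -0.0], [-0.001, -0.0, -1.0]]
wrist_force: [-5.8, 0.9, 8.3]
grip_width: 63.4
grip_force: 59.0
```

Contact. Releasing and clearing, then a numeric check from the fixed cameras.

Emit:
jog_arm(
  ticks={"increments": [[0,0,0,0,0,0],[0,0,0,0,0,0],[0,0,0,0,0,0],[0,0,0,0,0,0],[0,0,0,0,0,0],[0,0,0,0,0,0]]},
  finger_gap=85,
  grip_force=40,
)

```text
t: 33.35
tool_pos: [456.1, -10.8, -18.4]
eef_rot: [[-0.999, -0.032, -0.0], [-0.032, 0.999, 0.0], [0.0, 0.0, -1.0]]
wrist_force: [0.0, -0.3, -0.4]
grip_width: 85.1
grip_force: 0.0
```

Emit:
jog_arm(
  ticks={"increments": [[0,0,-10,0,0,0],[0,0,-30,0,0,0],[0,0,-70,0,0,0],[0,0,-110,0,0,0],[0,0,-150,0,0,0],[20,40,-170,0,0,0],[40,80,-170,0,0,0],[60,120,-170,0,0,0],[60,160,-170,0,0,0],[60,200,-170,0,0,0],[60,240,-170,0,0,0],[60,240,-170,0,0,0]]},
)

```text
t: 34.55
tool_pos: [387.9, 230.6, 152.0]
eef_rot: [[-0.999, -0.036, 0.0], [-0.036, 0.999, 0.001], [-0.0, 0.001, -1.0]]
wrist_force: [-0.4, -1.4, -0.5]
grip_width: 85.2
grip_force: 0.0
```

Run:
```python
from h import *
S=snapshot('scene');T=snapshot('top')
for nm,(x,y,h,yaw) in {'long':(453.3,-12.2,48,1.7),'mid':(656.6,-158.4,48,-17.9),'small':(488.2,-310,43,-64.7),'jar':(677,156.5,53,0)}.items():
  for n,q in(('T',T),('S',S)):
    u,v=proj(q,(x,y,h)).astype(int);w=28 if n=='T' else 30
    hsv=cv2.cvtColor(q['color'],cv2.COLOR_RGB2HSV)
    m=cv2.inRange(hsv,(0,0,95),(180,40,255)) if n=='T' else cv2.inRange(hsv,(0,0,120),(180,35,255))
    k=np.zeros_like(m);k[v-w:v+w,u-w:u+w]=m[v-w:v+w,u-w:u+w]
    cs=[c for c in cv2.findContours(k,0,1)[0] if cv2.contourArea(c)>20]
    if cs:
        c=max(cs,key=lambda c:(cv2.contourArea(c)));P=np.float32([atz(q,p[0],h)[:2] for p in c]);r=cv2.minAreaRect(P)
        print(nm,n,'lid off',np.array(r[0])-[x,y],np.array(r[1]),r[2])
hsv=cv2.cvtColor(T['color'],cv2.COLOR_RGB2HSV)
print('bottle/tape move', end=' ')
a=cv2.imread('pics/top.png')[:,:,::-1];
for u,v in((148,240),(413,237)): print(np.abs(a[v-18:v+18,u-18:u+18].astype(int)-T['color'][v-18:v+18,u-18:u+18]).mean())
print(state()['tool_pos'])
```

```text
long T lid off [ 1.4 -0.6] [148.5  64.9] 1.8859443664550781
long S lid off [-7.1 -3. ] [234.5 178.2] 31.547222137451172
mid T lid off [3.6 3.5] [160.3 160.2] 89.04085540771484
mid S lid off [-4.9 -9.3] [211.5 171.5] 33.84395980834961
small T lid off [1.9 2.4] [160.5 158. ] 89.01246643066406
small S lid off [ -4.5 -11.1] [253.3 188.7] 33.92055130004883
jar T lid off [2.6 4.5] [159.8 161.3] 89.52210998535156
jar S lid off [-5.3 -1.5] [186.2 156.3] 30.548795700073242
bottle/tape move 1.3927469135802468
1.2739197530864197
[388.2 227.7 152. ]
```

Long is confirmed (1.5 mm off) and the bystanders are unchanged. The other three masks caught the table, so I tighten the saturation limit.

Run:
```python
from h import *
S=snapshot('scene');T=snapshot('top')
for nm,(x,y,h) in {'long':(453.3,-12.2,48),'mid':(656.6,-158.4,48),'small':(488.2,-310,43),'jar':(677,156.5,53)}.items():
  for n,q,vm in(('T',T,100),('S',S,150)):
    u,v=proj(q,(x,y,h)).astype(int);w=30
    hsv=cv2.cvtColor(cv2.medianBlur(q['color'],3),cv2.COLOR_RGB2HSV)
    m=cv2.inRange(hsv,(0,0,vm),(180,17,255))
    k=np.zeros_like(m);k[v-w:v+w,u-w:u+w]=m[v-w:v+w,u-w:u+w]
    cs=[c for c in cv2.findContours(k,0,1)[0] if cv2.contourArea(c)>15]
    if cs:
        c=max(cs,key=cv2.contourArea);r=cv2.minAreaRect(np.float32([atz(q,p[0],h)[:2] for p in c]))
        print(nm,n,'lid off',np.array(r[0])-[x,y],np.array(r[1]),r[2])
    else: print(nm,n,hsv[v-4:v+5:4,u-4:u+5:4].tolist())
```

```text
long T lid off [ 0.9 -0.9] [145.  61.] 1.7282155752182007
long S lid off [0.2 0. ] [152.1  65.5] 1.8985161781311035
mid T lid off [ 0.5 -0.3] [ 54.7 103.7] 72.70687103271484
mid S lid off [-0.3 -0. ] [ 59.8 106.8] 72.34695434570312
small T lid off [1.  2.5] [46.1 63.5] 25.369510650634766
small S lid off [-0.1  2.7] [52.4 64.8] 27.170978546142578
jar T lid off [-0.7 -3. ] [34.9 32. ] 89.03626251220703
jar S lid off [-0.5 -0.9] [36.2 36.5] 33.741722106933594
```

All four are within 3 mm of their tray centres, in both views at the expected lid heights.

```bash
python3 -c "
from workcell import *
print(hand_in())"
```

```text
the job is handed in; nothing more can be done
None
```

The job is handed in. The jar and all three cartons stand in their own trays, each within about 3 mm of the tray's centre in both fixed cameras, and the tape roll and spray bottle show no change in the top view.

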